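# Pack out the clamp and hold the glue joint tight

## Task

The clamp's sliding jaw cannot reach the pinned wooden T-joint, so fill the gap between them: stand hardwood spacers on the board, upright, face to face and in line with the jaw, and add spacers until pushing the jaw towards the joint squeezes the stack tight before the jaw runs out of travel. Finish while still holding: keep pushing the jaw firmly (about 10 to 15 N) so the stack stays tight between jaw and joint, and do not let go. Leave any spacers you do not need and everything else on the bench where they are.

Things in the scene. Friction and masses are not known exactly. Their poses are not given: they have to be found in the camera images.
- jig: flat wooden clamping board, 300 x 110 x 12 mm, fixed to the bench. Origin on the bench top under the middle of the jaw's front face when the jaw is fully open; x is the way the jaw closes, z up. The board runs from x = -100 to +200 mm; its top, on which the spacers are to stand, is at z = 12 mm.
- jaw (a joint): travel of the sliding jaw along the jig's x, in m: 0 fully open (where its return spring always takes it), 0.034 at its end stop. The spring resists with 2 N (open) to 3.7 N (end stop); let go, the jaw slides open again.
- jaw_face (a point): centre of the jaw's flat front face, 34.5 mm above the bench. The jaw is an aluminium block 32 mm along x, 40 mm wide (y), its top 57 mm above the bench. Axes as the jig's. Moves with the jaw.
- jaw_back (a point): centre of the jaw's flat back face, 32 mm behind its front face, 34.5 mm above the bench: the place to push it. The board behind it is clear but for two guide strips 6 mm high.
- work_face (a point): centre of the end face of the pinned wooden T-joint that faces the jaw, 34.5 mm above the bench; axes as the jig's. The rail is 40 mm wide, 45 mm high and runs 70 mm away from the jaw to a cross piece 150 mm wide. Fixed to the board. The gap from the open jaw to this face is 56 to 82 mm.
- spacer1_mid (a point): centre of one of four equal hardwood spacers, 18 mm thick (its x), 50 mm long (its y), 45 mm tall (z), 30 g, standing on the bench on its 18 x 50 mm edge; centre 22.5 mm above its underside.
- spacer2_mid (a point): centre of one of four equal hardwood spacers, 18 mm thick (its x), 50 mm long (its y), 45 mm tall (z), 30 g, standing on the bench on its 18 x 50 mm edge; centre 22.5 mm above its underside.
- spacer3_mid (a point): centre of one of four equal hardwood spacers, 18 mm thick (its x), 50 mm long (its y), 45 mm tall (z), 30 g, standing on the bench on its 18 x 50 mm edge; centre 22.5 mm above its underside.
- spacer4_mid (a point): centre of one of four equal hardwood spacers, 18 mm thick (its x), 50 mm long (its y), 45 mm tall (z), 30 g, standing on the bench on its 18 x 50 mm edge; centre 22.5 mm above its underside.
- dowel: upright round dowel stub of the same dark wood, 34 mm across, 50 mm tall, standing among the spacers' places; a bystander. Origin about the middle of its footprint, on the bench.
- offcut: flat offcut of the same dark wood, 30 x 55 mm and only 18 mm high; a bystander among the spacers. Origin about the middle of its footprint, on the bench.
- glue: white glue bottle, 60 mm across, 170 mm tall; a bystander. Origin about the middle of its footprint, on the bench.
- screws: glass jar, 70 mm across, 80 mm tall; a bystander. Origin about the middle of its footprint, on the bench.
- tape: tape measure, 65 x 35 x 62 mm high; a bystander. Origin about the middle of its footprint, on the bench.
- screwdriver: screwdriver lying on the bench; a bystander. Origin about the middle of its footprint, on the bench.
- mallet: wooden mallet lying on the bench, about 300 mm long, head 75 mm high; a bystander. Origin about the middle of its footprint, on the bench.
Things that resemble listed ones, but are neither listed nor needed, are in the scene too. What is shaped like the part that bears spacer3_mid but turquoise is not meant.

How it is judged:
By the outcome, as a careful person would: the job done as asked, in the order asked, and still so for the second after the job is handed in, while the arm keeps its last pose, push and grip.
It also fails if it takes over 72 s, if anything falls off the work surface, if the arm or the gripper's body presses on something with over 40 N, if the wrist force passes 120 N, or if a joint passes its speed limit or range.

## Robot

A 6-joint arm with a two-finger parallel gripper is mounted at the origin on the work surface. World frame = base frame: x ahead of the robot, y to its left, z up, the work surface at z = 0. Lengths are in m, angles in rad, forces in N, time in s.
With the tool pointing down it reaches from about 0.25 to 0.8 m from the base axis. Payload 3.9 kg.
Tool frame: the origin (TCP) lies midway between the tips of the shut fingers; the grasp point (between the pads) lies 19 mm behind it; z points along the fingers, y is the line along which they close (so a half turn about z gives the same grasp; the last joint's range is limited). The gripper opens to 85 mm and grips with 20 to 120 N. Pads are 22 mm wide; open, the fingers measure 114 mm over their backs; the gripper's body (76 mm by 85 mm) begins 54 mm behind the grasp point. The pads swing forward as they close: fully open they stand 13 mm farther back than shut.
Start: joints at [1.324, 0.26, -0.138, 1.173, 0, 1.571], TCP at [0.128, 0.509, 0.231] pointing down, gripper open.
Joint ranges: [-2.78, 2.78], [-0.83, 1.72], [-1.28, 1.37], [-1.9, 2.12], [-1.57, 1.48], [-3.14, 3.14]. Speed limits (rad/s): [2.57, 2.57, 3.14, 3.14, 3.14, 3.14].

## Interface

Orientations are given as a unit quaternion [x, y, z, w].
In Python, from cell import bot gives the robot as it stands.
- The arm moves only by the shell command python3 -m creep 'ROWS' [FORCE]. ROWS is JSON, a list of rows, each a list of 3 entries, a list of its own where there are three numbers: the turn, a rotation vector about the tool's x, y, z in units of 10 degrees (1.0 is 10 degrees), then the shift along the tool's x, y, z in units of 50 mm (1.0 is 50 mm), then the opening, from 0 (shut) to 1 (fully open). In form: [[[rx, ry, rz], [x, y, z], jaw], ...]. A call has exactly 10 rows; each row is the pose to reach, as a shift and turn from the pose commanded when the call began, along the tool's axes at that moment; what a row does not reach only later rows make up. A row lasts 1/8 s, in which the tool goes at most 62.5 mm and 10.7 degrees, less where a joint would pass 70% of its speed; a pose out of reach is approached as far as the arm can. A call with a gripper value outside its range is refused whole. The fingers move at their own pace and stop on an object; FORCE is the grip in N (left out, the last holds). Time passes only in rows, so rows that repeat a pose let the fingers close, or fill a call up. It gives the time, the measured TCP pose, the force, the opening and the grip force at its end, in the units of the state.
- bot.read_state(): the state, without advancing time (a new reading comes with each control period).
- bot.get_image(name): name is "side" or "top"; returns a dict with "color" (480x640x3 uint8, red, green, blue), "depth" (480x640 float32, m along the optical axis (not along the pixel's ray), 0 where there is no reading), "vertical_fov" (degrees; the focal length in pixels is half the picture's height over the tangent of half this angle, whatever the lens; pixels are square), "cx", "cy" (the principal point, pixels), "extrinsics" (4x4, takes a point from camera to world coordinates). Camera axes: x right, y up, looking along -z (the intrinsics and any distortion apply to the point x, -y, -z); pixel columns grow to the right and rows downward; lengths in m; the calibration is good to about 2 mm. A picture is of the moment at which its call begins.
- bot.sign_off(): hands the job in; it is judged then, once.
Trained networks look in the newest picture that a camera, given by its name, has taken for a name from the list of things; names that differ only in an ending like _2 or _b are one class to them, and where a whole thing is asked for, a point or a joint stands for the part that bears it (a point fixed in the world has none). Each returns a list of dicts, best first, with "confidence" (0 to 1); they miss things now and then, are a little off and sometimes report something else, mostly with a low value. They report only what shows in the picture. A call takes as long as a camera call. They do not tell look-alikes from the thing itself.
- bot.trace(camera, query): "pixels" (480x640 bool, what is visible of it) and "box" ([left, top, right, bottom] in pixels, round what is visible of it).
The state is a dict: "t": time; "joints": joint angles; "qvel": joint speeds; "joint_efforts": joint torques, N m; "position": TCP position; "eef_rot": TCP orientation; "wrist_force": force on the tool from outside, world axes, zero at the start; "wrist_torque": the same for the moment, N m; "grip_width": opening from 0.0 (shut) to 1.0 (fully open); "finger_force": force on a finger pad.
Only numpy, scipy, OpenCV 4.12 (cv2) and the standard library are available. Lean on these libraries where they do the work, as an engineer would, in place of code of your own. Each camera call takes 0.05 s, during which the arm holds its last target. There are 200 camera calls.

## Working session

There is one attempt and no reset: what is moved stays moved. The work goes in short steps, Python scripts to look and compute and a shell command to move; the robot and the scene stay as the last step left them, time stands still between calls to the robot, and variables do not carry over. Pictures are saved under pics/ and viewed, at most 12 in all, crops included, and the job is handed in when it is done.

```bash
ls; mkdir -p pics; python3 - <<'E'
from cell import bot
import cv2,numpy as np
s=bot.read_state(); print({k:np.round(v,3).tolist() for k,v in s.items()})
for n in("top","side"):
    d=bot.get_image(n); print(n,d["vertical_fov"],d["cx"],d["cy"],np.round(d["extrinsics"],3).tolist(),[k for k in d])
    cv2.imwrite(f"pics/{n}0.png",d["color"][:,:,::-1])
E
```

```text
pics
{'t': 0.0, 'joints': [1.324, 0.261, -0.139, 1.173, -0.0, 1.571], 'qvel': [0.001, 0.0, -0.0, 0.0, 0.0, -0.0], 'joint_efforts': [-0.001, -40.568, 25.392, 0.019, -0.0, 0.0], 'position': [0.128, 0.508, 0.23], 'eef_rot': [0.123, 0.992, -0.001, -0.0], 'wrist_force': [0.266, -0.637, -0.251], 'wrist_torque': [-0.031, -0.01, -0.001], 'finger_force': 0.0, 'grip_width': 1.005}
top 55.70157644257061 315.3931375736143 243.97619898996177 [[0.014, 0.987, -0.16, 0.382], [-1.0, 0.016, 0.01, 0.07], [0.012, 0.16, 0.987, 1.094], [0.0, 0.0, 0.0, 1.0]] ['color', 'depth', 'vertical_fov', 'cx', 'cy', 'extrinsics']
side 45.99961529258499 320.2307637036097 235.98377226340875 [[0.788, 0.405, -0.464, -0.056], [-0.616, 0.541, -0.573, -0.677], [0.019, 0.737, 0.676, 0.933], [0.0, 0.0, 0.0, 1.0]] ['color', 'depth', 'vertical_fov', 'cx', 'cy', 'extrinsics']
```

View pics/top0.png

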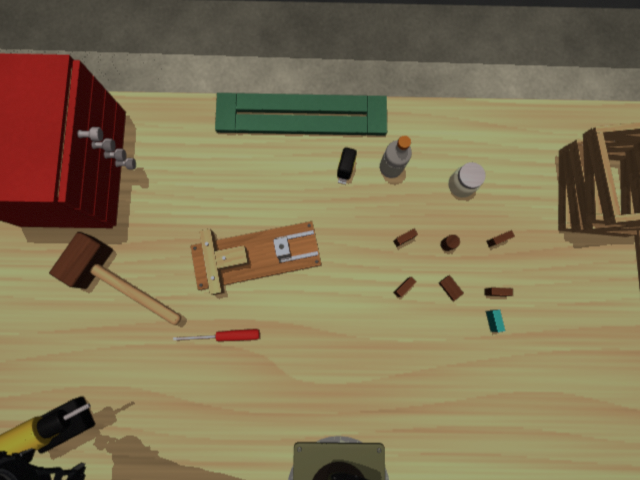

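View pics/side0.png

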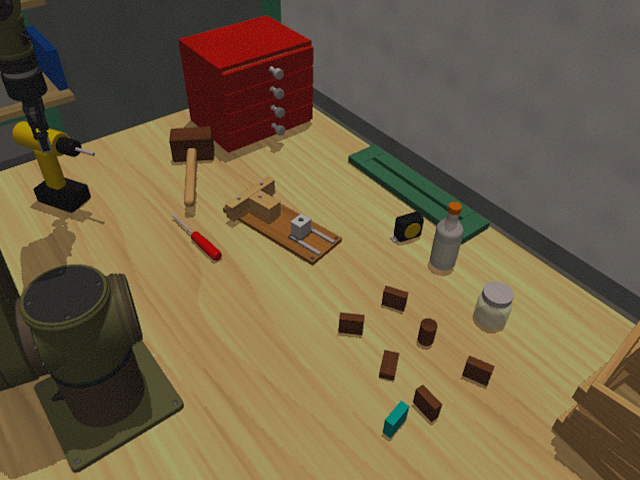

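The top view shows:
- The board runs about (192,270) to (320,240), with the jaw at (283,247) and the rail end at (246,257).
- Possible spacers are dark blocks at (405,238), (405,287), (500,239) and (499,292).
- Look-alikes are the dowel (451,242), the flat offcut (451,288) and a turquoise block (496,321).

The side view agrees. Next I measure.

```bash
cat > h.py <<'E'
from cell import bot
import cv2,numpy as np
def cloud(d):
    f=240/np.tan(np.radians(d["vertical_fov"]/2)); z=d["depth"]; v,u=np.mgrid[:480,:640]
    P=np.stack([(u-d["cx"])*z/f,-(v-d["cy"])*z/f,-z],-1); E=d["extrinsics"]
    W=P@E[:3,:3].T+E[:3,3]; W[z==0]=np.nan; return W
def rect(W,m,lo,hi):
    p=W[m]; p=p[(p[:,2]>lo)&(p[:,2]<hi)]
    if len(p)<5: return None
    (cx,cy),(a,b),t=cv2.minAreaRect((p[:,:2]*1000).astype(np.float32))
    if a<b: a,b,t=b,a,t+90
    return np.round([cx,cy,a,b,(t+90)%180-90,np.median(p[:,2])*1000,len(p)],1).tolist()   # mm, long side angle
E
python3 - <<'E'
from h import *
for n in("top","side"):
    d=bot.get_image(n);W=cloud(d); print(n)
    for q in("spacer1_mid","dowel","offcut","jaw","jig","work_face"):
        for r in bot.trace(n,q):
            m=r["pixels"];zz=W[m][:,2]
            top=np.nanpercentile(zz,95)
            print(q,round(r["confidence"],2),np.round(r["box"]).tolist(),"zmax",round(top*1000),"rect",rect(W,m,top-.006,top+.006), d["color"][m].mean(0).round())
    m=W[...,2]>-1
    g=W[(abs(W[...,0]-.4)<.3)&(abs(W[...,1])<.3)]; print("bench z",np.nanpercentile(g[:,2],[5,30,50,80]).round(4))
E
```

```text
top
spacer1_mid 0.6 [392.0, 275.0, 417.0, 296.0] zmax 48 rect [457.9, -151.1, 48.9, 18.1, -44.7, 46.0, 170.0] [89. 60. 40.]
spacer1_mid 0.29 [52.0, 231.0, 177.0, 325.0] zmax 77 rect [506.3, 601.0, 113.8, 67.5, -29.8, 75.1, 1385.0] [93. 67. 44.]
dowel 0.6 [442.0, 236.0, 462.0, 253.0] zmax 54 rect [564.4, -261.3, 31.6, 31.4, 87.6, 50.9, 154.0] [63. 39. 25.]
dowel 0.56 [275.0, 234.0, 291.0, 257.0] zmax 61 rect [544.2, 138.5, 39.2, 31.3, 12.0, 57.7, 221.0] [135. 132. 133.]
dowel 0.35 [490.0, 232.0, 516.0, 244.0] zmax 49 rect [576.6, -382.6, 49.9, 17.3, -67.8, 46.2, 142.0] [80. 50. 33.]
offcut 0.53 [437.0, 276.0, 463.0, 304.0] zmax 22 rect [458.1, -265.3, 54.9, 30.4, 36.7, 19.1, 272.0] [84. 53. 35.]
jaw 0.74 [277.0, 238.0, 291.0, 259.0] zmax 61 rect [544.1, 138.5, 39.0, 31.3, 12.0, 57.9, 218.0] [137. 136. 138.]
jig 0.72 [488.0, 232.0, 515.0, 245.0] zmax 49 rect [576.7, -382.8, 50.1, 17.7, -66.3, 46.1, 152.0] [86. 58. 38.]
jig 0.68 [192.0, 218.0, 320.0, 290.0] zmax 55 rect [522.4, 220.8, 204.1, 65.0, -68.0, 57.4, 235.0] [135.  97.  66.]
work_face 0.87 [203.0, 227.0, 251.0, 293.0] zmax 61 r
[... 391 characters left out ...]
345.0] zmax 52 rect [562.7, -261.3, 34.6, 30.9, 64.5, 50.0, 190.0] [59. 36. 22.]
offcut 0.76 [378.0, 351.0, 398.0, 376.0] zmax 21 rect [457.0, -264.7, 58.6, 29.5, 37.5, 18.3, 363.0] [80. 46. 27.]
jaw 0.9 [293.0, 214.0, 316.0, 243.0] zmax 60 rect [543.8, 137.9, 42.6, 33.7, 12.9, 57.6, 156.0] [103.  97.  93.]
jig 0.7 [227.0, 205.0, 343.0, 262.0] zmax 56 rect [542.2, 137.5, 39.4, 33.7, 12.9, 57.1, 173.0] [117.  83.  51.]
jig 0.32 [174.0, 216.0, 220.0, 260.0] zmax 27 rect [339.1, 236.7, 101.7, 23.1, -85.1, 24.7, 235.0] [141.  46.  36.]
work_face 0.82 [224.0, 176.0, 284.0, 224.0] zmax 60 rect [515.2, 268.2, 154.9, 99.9, 12.6, 57.7, 721.0] [118.  91.  56.]
bench z [-0.0023 -0.0002  0.0008  0.0028]
```

```bash
python3 - <<'E'
import cv2,numpy as np
a=cv2.imread("pics/top0.png");
c=cv2.resize(a[210:310,180:340],None,fx=5,fy=5,interpolation=2); cv2.imwrite("pics/c1.png",c)
E
```

```text
(no output)
```

View pics/c1.png

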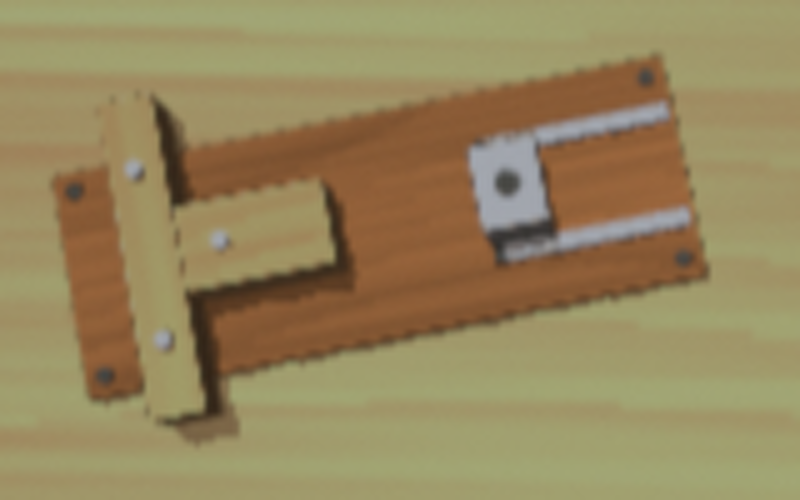

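The crop confirms the layout: the jaw is at about (510,185) in the crop, the rail end at (330,222), and the board between them is clear.

```bash
python3 - <<'E'
from h import *
for n in("top","side"):
    d=bot.get_image(n);W=cloud(d);c=d["color"].astype(int);print(n)
    x,y,z=W[...,0],W[...,1],W[...,2]
    m=(z>.035)&(z<.054)&(x>.35)&(x<.68)&(y<-.1)&(y>-.5)
    k,l=cv2.connectedComponents(m.astype(np.uint8))
    for i in range(1,k):
        mm=l==i
        if mm.sum()>40: 
            t=np.nanpercentile(z[mm],90); v,u=np.nonzero(mm)
            print((int(u.mean()),int(v.mean())),rect(W,mm,t-.005,t+.005),c[mm].mean(0).round())
    for q in ("jaw","work_face"):
        mk=bot.trace(n,q)[0]["pixels"]; mk=cv2.erode(mk.astype(np.uint8),np.ones((1,1)))>0
        a=np.radians(12.4+90);ex=np.array([np.cos(a),np.sin(a)]);ey=np.array([-ex[1],ex[0]])
        p=W[mk]; p=p[(p[:,2]>.052)&(p[:,2]<.063)][:,:2]; o=np.array([.544,.138]); q_=(p-o)@np.stack([ex,ey],1)*1000
        if q=="work_face": q_=q_[(abs(q_[:,1])<30)]; 
        print(q,"x",np.percentile(q_[:,0],[0,2,5,50,95,98,100]).round(1),"y",np.percentile(q_[q_[:,0]<120][:,1],[0,2,50,98,100]).round(1))
        if q=="work_face":
            e=[np.percentile(q_[abs(q_[:,1]-b)<5][:,0],3).round(1) for b in(-12,0,12)];print("edge",e)
            pp=q_[q_[:,0]<125]; print("rail",cv2.minAreaRect(pp[:,:2].astype(np.float32)))
    b=(z>.006)&(z<.018)&(x>.4)&(x<.65)&(y>-.02)&(y<.4)&(c[...,0]>c[...,2]+30)
    k,l,s,_=cv2.connectedComponentsWithStats(b.astype(np.uint8)); print("board",rect(W,l==1+s[1:,4].argmax(),.0,.02))
E
```

```text
top
(406, 235) [575.5, -154.5, 50.5, 17.9, -61.9, 45.4, 154.0] [93. 58. 38.]
(502, 236) [576.4, -382.0, 51.0, 17.7, -66.4, 46.5, 141.0] [91. 57. 38.]
(451, 240) [564.6, -261.2, 32.1, 31.1, -5.3, 50.8, 148.0] [74. 45. 30.]
(405, 285) [457.9, -151.0, 48.9, 17.7, -45.4, 46.4, 152.0] [89. 54. 35.]
(501, 290) [449.7, -372.4, 49.6, 16.3, -89.1, 46.2, 150.0] [88. 56. 37.]
(497, 320) [382.6, -361.7, 49.2, 19.3, 11.6, 45.9, 169.0] [ 48. 119. 109.]
jaw x [-15.2 -14.7 -13.8  -0.2  13.5  14.5  15.6] y [-20.5 -19.5   0.4  19.1  19.6]
work_face x [ 84.1  86.   88.9 138.9 176.3 178.6 180.4] y [-20.1 -18.5   0.8  19.3  19.8]
edge [np.float64(86.6), np.float64(86.3), np.float64(87.5)]
rail ((104.44189453125, 0.014333724975585938), (40.97064208984375, 39.58477020263672), 1.1710454225540161)
board [536.8, 173.1, 238.5, 115.2, -77.6, 12.7, 3361.0]
side
(395, 292) [574.2, -155.1, 50.6, 23.0, -57.5, 45.0, 176.0] [81. 49. 29.]
(351, 317) [456.4, -151.3, 49.5, 22.5, -47.6, 45.4, 185.0] [83. 51. 30.]
(428, 326) [562.6, -261.7, 34.1, 33.3, -84.0, 50.3, 183.0] [71. 42. 26.]
(479, 364) [575.5, -383.1, 49.9, 20.5, -65.7, 45.1, 227.0] [83. 49. 29.]
(428, 397) [448.0, -373.2, 50.2, 21.1, 89.6, 45.3, 271.0] [85. 52. 31.]
(396, 413) [380.7, -361.7, 51.3, 18.7, 12.2, 45.1, 277.0] [ 17. 119. 108.]
jaw x [-17.9 -15.9 -14.9  -1.1  14.2  16.   16.9] y [-22.9 -18.8   3.7  21.4  23.2]
work_face x [ 81.1  84.2  85.9 134.7 176.8 179.4 182.8] y [-22.2 -18.7   2.6  21.6  24.2]
edge [np.float64(84.8), np.float64(84.6), np.float64(84.5)]
rail ((102.67015838623047, 1.15655517578125), (45.185791015625, 44.41548156738281), 5.0598530769348145)
board [530.1, 185.6, 272.9, 126.4, -73.0, 12.6, 2030.0]
```

```bash
python3 - <<'E'
from h import *
a=np.radians(102.4);ex=np.array([np.cos(a),np.sin(a)]);ey=np.array([-ex[1],ex[0]]);o=np.array([.544,.138])
for n in("top","side"):
    d=bot.get_image(n);E=np.linalg.inv(d["extrinsics"]);f=240/np.tan(np.radians(d["vertical_fov"]/2))
    X,Y=np.meshgrid(np.arange(-40,200,.5),np.arange(-60,60,.5))
    P=np.concatenate([o+X[...,None]/1000*ex+Y[...,None]/1000*ey,np.full(X.shape+(1,),.057),np.ones(X.shape+(1,))],-1)@E.T
    u=d["cx"]-f*P[...,0]/P[...,2];v=d["cy"]+f*P[...,1]/P[...,2]
    R=cv2.remap(d["color"],u.astype(np.float32),v.astype(np.float32),cv2.INTER_CUBIC)
    cv2.imwrite(f"pics/r_{n}.png",R[:,:,::-1]); g=R.astype(float).sum(2)
    g=cv2.GaussianBlur(g,(0,0),1.5)
    pr=g[(abs(Y[:,0]-1)<11)].mean(0); dg=np.gradient(pr); xs=X[0]
    i=[k for k in range(1,len(xs)-1) if abs(dg[k])>max(abs(dg[k-1]),abs(dg[k+1])) and abs(dg[k])>4]
    print(n,[(xs[k],round(dg[k],1)) for k in i])
a=[cv2.imread(f"pics/r_{n}.png") for n in("top","side")]
cv2.imwrite("pics/rr.png",cv2.resize(np.vstack(a),None,fx=1.2,fy=1.2))
E
```

```text
top [(np.float64(-18.5), np.float64(-9.5)), (np.float64(-14.5), np.float64(37.4)), (np.float64(-4.0), np.float64(-14.2)), (np.float64(6.5), np.float64(16.9)), (np.float64(16.0), np.float64(-27.1)), (np.float64(79.0), np.float64(-16.3)), (np.float64(85.0), np.float64(35.8)), (np.float64(133.5), np.float64(5.4)), (np.float64(153.0), np.float64(-10.2)), (np.float64(156.0), np.float64(10.4)), (np.float64(180.5), np.float64(-14.5))]
side [(np.float64(-20.5), np.float64(-5.8)), (np.float64(-15.5), np.float64(34.6)), (np.float64(-3.5), np.float64(-17.3)), (np.float64(7.5), np.float64(18.7)), (np.float64(16.5), np.float64(-29.0)), (np.float64(84.0), np.float64(26.4)), (np.float64(130.5), np.float64(-5.0)), (np.float64(138.0), np.float64(7.6)), (np.float64(151.5), np.float64(-5.2)), (np.float64(156.5), np.float64(6.1))]
```

View pics/rr.png

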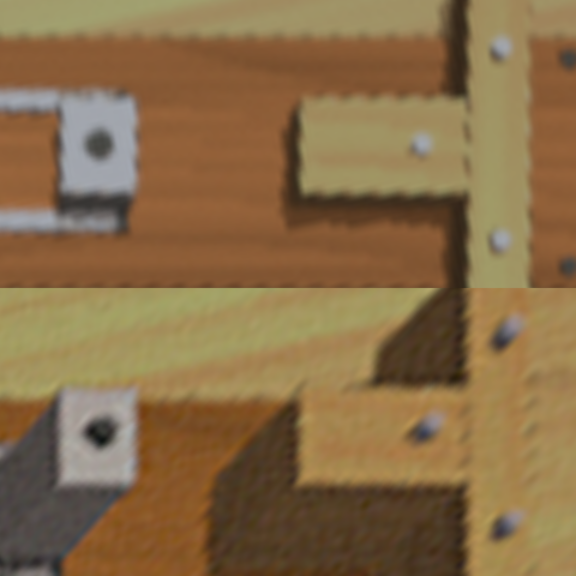

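The rectified view shows a clear gap of about 68 mm (rail end at x≈84.5, jaw front at x≈16.5). Two spacers leave about 32 mm of jaw travel and three leave about 14 mm. I will place two and test, as the task says to add until tight.

Things that could be taken for a spacer:
- **Dark spacers:** (405,238), (405,287), (500,239) and (499,292)
- **Dowel:** (451,242)
- **Offcut:** (451,288)
- **Turquoise look-alike:** (496,321)

I choose (405,238) and then (405,287), which are brown, 45 mm tall and 18x50 on top.

```bash
cat > d.py <<'E'
import sys,numpy as np
from scipy.spatial.transform import Rotation as R
from cell import bot
s=bot.read_state();Q=R.from_quat(s["eef_rot"]);x,y,z,th=map(float,sys.argv[1:5])
c,n=np.cos(np.radians(th)),np.sin(np.radians(th))
T=R.from_matrix(np.array([[n,c,0],[-c,n,0],[0,0,-1.]]).reshape(3,3)) # tool y=(c,n,0), z down, x=y×z
T=R.from_matrix(np.stack([np.cross([c,n,0],[0,0,-1]),[c,n,0],[0,0,-1]],1))
print("t",round(s["t"],2),"pos",np.round(s["position"],4),"shift",(Q.inv().apply(np.array([x,y,z])-s["position"])/.05).round(3),"turn",(np.degrees((Q.inv()*T).as_rotvec())/10).round(3))
E
python3 d.py .575 -.155 .12 -61
python3 -c "
import cv2
a=cv2.imread('pics/top0.png');cv2.imwrite('pics/c2.png',cv2.resize(a[215:335,380:530],None,fx=4,fy=4))"
```

```text
Traceback (most recent call last):
  File "d.py", line 6, in <module>
    T=R.from_matrix(np.array([[n,c,0],[-c,n,0],[0,0,-1.]]).reshape(3,3)) # tool y=(c,n,0), z down, x=y×z
  File "scipy/spatial/transform/_rotation.pyx", line 1143, in scipy.spatial.transform._rotation.Rotation.from_matrix
ValueError: Non-positive determinant (left-handed or null coordinate frame) in rotation matrix 0: [[-0.87461971  0.48480962  0.        ]
 [-0.48480962 -0.87461971  0.        ]
 [ 0.          0.         -1.        ]].
```

View pics/c2.png

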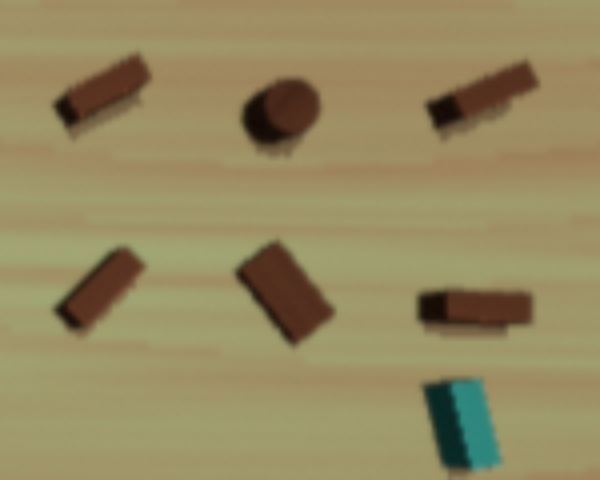

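The crop confirms the choices: thin upright brown blocks at crop (105,90) and (100,290). The dowel is at (282,110), the offcut at (285,295) and the turquoise block at (465,425).

```bash
sed -i '6d' d.py; python3 d.py .575 -.155 .12 -61
```

```text
t 1.2 pos [0.1282 0.5091 0.2313] shift [-11.909 -10.696   2.226] turn [-0.     0.    13.686]
```

```bash
python3 -m creep '[[[0,0,1.0],[-0.9,-0.8,0],0.9],[[0,0,2],[-1.8,-1.6,0],0.9],[[0,0,3],[-2.6,-2.3,0],0.9],[[0,0,4],[-3.4,-3.05,0],0.9],[[0,0,5],[-4.2,-3.8,0],0.9],[[0,0,6],[-5.0,-4.5,0],0.9],[[0,0,7],[-5.8,-5.2,0],0.9],[[0,0,8],[-6.6,-5.9,0],0.9],[[0,0,9],[-7.4,-6.6,0],0.9],[[0,0,10],[-8.2,-7.35,0],0.9]]' 40; python3 d.py .575 -.155 .12 -61
```

```text
t: 2.45
position: [0.4371, 0.051, 0.2316]
eef_rot: [0.841, 0.541, 0.001, 0.0]
wrist_force: [0.6, 0.4, -0.0]
grip_width: 0.904
finger_force: 0.0
t 2.45 pos [0.4371 0.051  0.2316] shift [-2.609  4.216  2.232] turn [ 3.000e-03 -6.000e-03  3.653e+00]
```

```bash
python3 -m creep '[[[0,0,1.0],[-0.65,1.05,0.4],0.9],[[0,0,2],[-1.3,2.1,0.9],0.9],[[0,0,3],[-2,3.2,1.5],0.9],[[0,0,3.65],[-2.6,4.2,2.2],0.9],[[0,0,3.65],[-2.61,4.22,2.23],0.9],[[0,0,3.65],[-2.61,4.22,2.23],0.9],[[0,0,3.65],[-2.61,4.22,2.23],0.9],[[0,0,3.65],[-2.61,4.22,2.23],0.9],[[0,0,3.65],[-2.61,4.22,2.23],0.9],[[0,0,3.65],[-2.61,4.22,2.23],0.9]]'; python3 d.py .575 -.155 .008 -61; python3 - <<'E'
from h import *
d=bot.get_image("side");cv2.imwrite("pics/s1.png",cv2.resize(d["color"][200:400,240:480,::-1],None,fx=3,fy=3))
E
```

```text
t: 3.7
position: [0.5753, -0.1523, 0.1204]
eef_rot: [0.967, 0.254, 0.0, 0.0]
wrist_force: [-0.3, -0.6, -0.3]
grip_width: 0.901
finger_force: 0.0
t 3.7 pos [ 0.5753 -0.1523  0.1204] shift [-0.032  0.043  2.249] turn [ 0.003 -0.004  0.04 ]
```

View pics/s1.png

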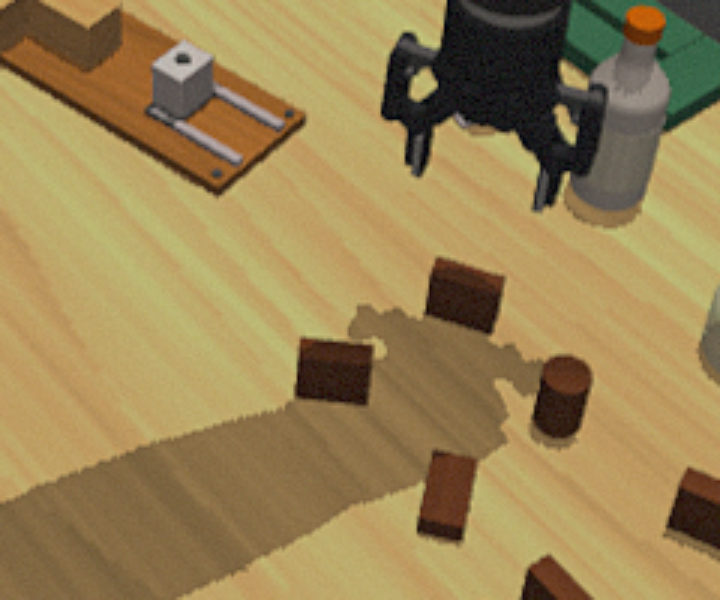

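The gripper is centred over the spacer at crop (465,295), with its fingers in line with the spacer's long side. I descend and grip.

```bash
python3 -m creep '[[[0,0,0],[-0.03,0.04,0.6],0.9],[[0,0,0],[-0.03,0.04,1.2],0.9],[[0,0,0],[-0.03,0.04,1.7],0.9],[[0,0,0],[-0.03,0.04,2.0],0.9],[[0,0,0],[-0.03,0.04,2.2],0.9],[[0,0,0],[-0.03,0.04,2.23],0.9],[[0,0,0],[-0.03,0.04,2.23],0.4],[[0,0,0],[-0.03,0.04,2.23],0.4],[[0,0,0],[-0.03,0.04,2.23],0.4],[[0,0,0],[-0.03,0.04,2.23],0.4]]' 40; python3 d.py .5282 .2099 .12 12.4
```

```text
t: 5.0
position: [0.5759, -0.1556, 0.0093]
eef_rot: [0.967, 0.253, 0.001, 0.001]
wrist_force: [-0.2, -0.3, 6.2]
grip_width: 0.578
finger_force: 42.1
t 5.0 pos [ 0.5759 -0.1556  0.0093] shift [ 2.756 -6.834 -2.219] turn [ 1.300e-02 -2.000e-03 -7.304e+00]
```

```bash
python3 -m creep '[[[0,0,0],[0,0,-1],0.4],[[0,0,0],[0,0,-2.0],0.4],[[0,0,-1],[0.4,-1,-2.2],0.4],[[0,0,-2],[0.8,-2,-2.22],0.4],[[0,0,-3],[1.2,-3,-2.22],0.4],[[0,0,-4],[1.6,-4,-2.22],0.4],[[0,0,-5],[2,-5,-2.22],0.4],[[0,0,-6],[2.4,-5.9,-2.22],0.4],[[0,0,-7],[2.7,-6.7,-2.22],0.4],[[0,0,-7.3],[2.76,-6.83,-2.22],0.4]]'; python3 d.py .5282 .2099 .024 12.4
```

```text
t: 6.25
position: [0.5268, 0.2127, 0.119]
eef_rot: [0.624, 0.781, -0.0, -0.0]
wrist_force: [0.7, -0.6, -0.5]
grip_width: 0.576
finger_force: 41.5
t 6.25 pos [0.5268 0.2127 0.119 ] shift [-0.061  0.015  1.899] turn [-0.003 -0.003  0.032]
```

```bash
python3 -m creep '[[[0,0,0],[0,0,0.4],0.4],[[0,0,0],[0,0,0.8],0.4],[[0,0,0],[0,0,1.2],0.4],[[0,0,0],[0,0,1.5],0.4],[[0,0,0],[0,0,1.7],0.4],[[0,0,0],[0,0,1.7],0.4],[[0,0,0],[0,0,1.7],0.4],[[0,0,0],[0,0,1.7],0.4],[[0,0,0],[0,0,1.7],0.4],[[0,0,0],[0,0,1.7],0.4]]'; python3 d.py .5282 .2099 .022 12.4; python3 - <<'E'
from h import *
d=bot.get_image("side");cv2.imwrite("pics/s2.png",cv2.resize(d["color"][130:280,200:400,::-1],None,fx=4,fy=4))
E
```

```text
t: 7.5
position: [0.5279, 0.2101, 0.0346]
eef_rot: [0.627, 0.779, 0.0, 0.0]
wrist_force: [-0.4, 0.5, 0.2]
grip_width: 0.578
finger_force: 41.6
t 7.5 pos [0.5279 0.2101 0.0346] shift [-0.005  0.005  0.252] turn [ 0.003 -0.001 -0.004]
```

View pics/s2.png

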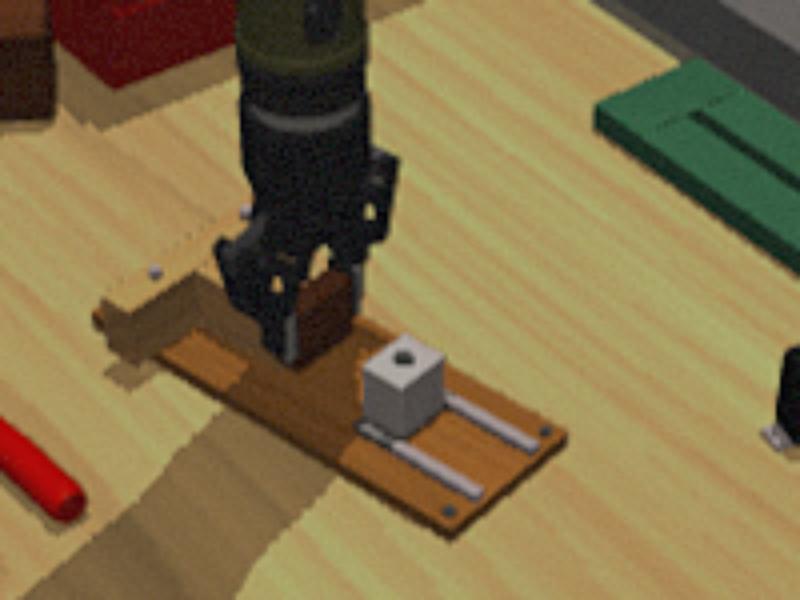

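The spacer hangs upright just in front of the rail end, in line with the jaw. I lower it and release.

```bash
python3 -m creep '[[[0,0,0],[0,0,0.1],0.4],[[0,0,0],[0,0,0.2],0.4],[[0,0,0],[0,0,0.25],0.4],[[0,0,0],[0,0,0.265],0.4],[[0,0,0],[0,0,0.265],0.4],[[0,0,0],[0,0,0.265],0.7],[[0,0,0],[0,0,0.265],0.8],[[0,0,0],[0,0,0.265],0.8],[[0,0,0],[0,0,-0.3],0.8],[[0,0,0],[0,0,-1],0.8]]'; python3 d.py .457 -.151 .12 -46
```

```text
t: 8.8
position: [0.5268, 0.2096, 0.084]
eef_rot: [0.627, 0.779, -0.001, -0.001]
wrist_force: [0.3, 1.3, 0.4]
grip_width: 0.799
finger_force: 0.0
t 8.8 pos [0.5268 0.2096 0.084 ] shift [-6.747 -2.91  -0.71 ] turn [-0.012  0.01   5.836]
```

```bash
python3 -m creep '[[[0,0,0],[0,0,-0.8],0.9],[[0,0,0.8],[-1,-0.4,-0.8],0.9],[[0,0,1.6],[-2,-0.85,-0.8],0.9],[[0,0,2.6],[-3,-1.3,-0.8],0.9],[[0,0,3.6],[-4,-1.7,-0.8],0.9],[[0,0,4.6],[-5,-2.15,-0.8],0.9],[[0,0,5.4],[-6,-2.6,-0.75],0.9],[[0,0,5.84],[-6.75,-2.91,-0.72],0.9],[[0,0,5.84],[-6.75,-2.91,-0.72],0.9],[[0,0,5.84],[-6.75,-2.91,-0.72],0.9]]'; python3 d.py .457 -.151 .008 -46
python3 - <<'E'
from h import *
d=bot.get_image("top");W=cloud(d)
cv2.imwrite("pics/t2.png",cv2.resize(d["color"][210:310,180:340,::-1],None,fx=4,fy=4))
c=d["color"].astype(int);x,y,z=W[...,0],W[...,1],W[...,2]
m=(z>.045)&(z<.066)&(x>.48)&(x<.6)&(y>.17)&(y<.24)&(c.sum(2)<240); print(rect(W,m,.05,.066))
E
```

```text
t: 10.05
position: [0.4578, -0.1505, 0.1202]
eef_rot: [0.927, 0.374, 0.0, -0.0]
wrist_force: [0.3, 0.7, -0.4]
grip_width: 0.897
finger_force: 0.0
t 10.05 pos [ 0.4578 -0.1505  0.1202] shift [-0.02  -0.003  2.245] turn [-0.003 -0.002 -0.003]
[527.3, 210.5, 48.2, 21.6, 12.2, 57.7, 175.0]
```

View pics/t2.png

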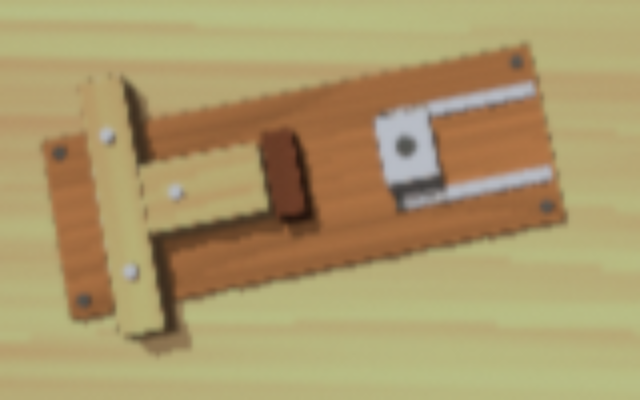

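The first spacer stands squarely at the rail end, at crop (285,175). I pick up the second.

```bash
python3 -m creep '[[[0,0,0],[-0.02,0,0.6],0.9],[[0,0,0],[-0.02,0,1.2],0.9],[[0,0,0],[-0.02,0,1.7],0.9],[[0,0,0],[-0.02,0,2.0],0.9],[[0,0,0],[-0.02,0,2.2],0.9],[[0,0,0],[-0.02,0,2.22],0.9],[[0,0,0],[-0.02,0,2.22],0.4],[[0,0,0],[-0.02,0,2.22],0.4],[[0,0,0],[-0.02,0,2.22],0.4],[[0,0,0],[-0.02,0,2.22],0.4]]' 40; python3 d.py .5326 .1898 .12 12.4
```

```text
t: 11.35
position: [0.458, -0.1517, 0.0101]
eef_rot: [0.927, 0.374, 0.001, 0.0]
wrist_force: [-0.2, 0.8, 6.8]
grip_width: 0.578
finger_force: 41.9
t 11.35 pos [ 0.458  -0.1517  0.0101] shift [ 5.818 -3.878 -2.197] turn [ 1.100e-02 -2.000e-03 -5.844e+00]
```

```bash
python3 -m creep '[[[0,0,0],[0,0,-1],0.4],[[0,0,0],[0,0,-2.0],0.4],[[0,0,-0.8],[0.85,-0.55,-2.2],0.4],[[0,0,-1.7],[1.7,-1.1,-2.2],0.4],[[0,0,-2.6],[2.6,-1.7,-2.2],0.4],[[0,0,-3.5],[3.5,-2.3,-2.2],0.4],[[0,0,-4.4],[4.4,-2.9,-2.2],0.4],[[0,0,-5.2],[5.2,-3.45,-2.2],0.4],[[0,0,-5.84],[5.82,-3.88,-2.2],0.4],[[0,0,-5.84],[5.82,-3.88,-2.2],0.4]]' && python3 -m creep '[[[0,0,0],[0,0,0.4],0.4],[[0,0,0],[0,0,0.8],0.4],[[0,0,0],[0,0,1.2],0.4],[[0,0,0],[0,0,1.5],0.4],[[0,0,0],[0,0,1.65],0.4],[[0,0,0],[0,0,1.7],0.4],[[0,0,0],[0,0,1.7],0.4],[[0,0,0],[0,0,1.7],0.4],[[0,0,0],[0,0,1.7],0.4],[[0,0,0],[0,0,1.7],0.4]]';  python3 d.py .5326 .1898 .022 12.4
```

```text
t: 12.6
position: [0.5324, 0.1926, 0.1189]
eef_rot: [0.625, 0.78, 0.0, 0.0]
wrist_force: [-0.6, -0.4, -1.1]
grip_width: 0.581
finger_force: 41.6
t: 13.85
position: [0.5321, 0.1902, 0.0346]
eef_rot: [0.627, 0.779, 0.0, 0.0]
wrist_force: [1.1, 0.2, -0.5]
grip_width: 0.579
finger_force: 41.7
t 13.85 pos [0.5321 0.1902 0.0346] shift [-0.01   0.007  0.252] turn [ 0.003 -0.    -0.004]
```

```bash
python3 -m creep '[[[0,0,0],[0,0,0.1],0.4],[[0,0,0],[0,0,0.2],0.4],[[0,0,0],[0,0,0.24],0.4],[[0,0,0],[0,0,0.25],0.4],[[0,0,0],[0,0,0.25],0.4],[[0,0,0],[0,0,0.25],0.7],[[0,0,0],[0,0,0.25],0.8],[[0,0,0],[0,0,0.25],0.8],[[0,0,0],[0,0,-0.3],0.8],[[0,0,0],[0,0,-1.2],0.8]]'; python3 d.py .553 .097 .11 12.4
```

```text
t: 15.1
position: [0.5304, 0.1896, 0.0933]
eef_rot: [0.627, 0.779, -0.002, -0.001]
wrist_force: [0.4, 0.1, 0.0]
grip_width: 0.801
finger_force: 0.0
t 15.1 pos [0.5304 0.1896 0.0933] shift [-1.905  0.045 -0.332] turn [-0.025  0.003 -0.004]
```

```bash
python3 -m creep '[[[0,0,0],[0,0,-0.3],0.8],[[0,0,0],[-0.8,0.0,-0.3],0],[[0,0,0],[-1.6,0.0,-0.3],0],[[0,0,0],[-1.9,0.0,-0.3],0],[[0,0,0],[-1.9,0,-0.3],0],[[0,0,0],[-1.9,0,-0.3],0],[[0,0,0],[-1.9,0,0.3],0],[[0,0,0],[-1.9,0,0.9],0],[[0,0,0],[-1.9,0,1.36],0],[[0,0,0],[-1.9,0,1.36],0]]'; python3 d.py .553 .097 .025 12.4; python3 - <<'E'
from h import *
d=bot.get_image("side");cv2.imwrite("pics/s3.png",cv2.resize(d["color"][130:280,200:400,::-1],None,fx=4,fy=4))
E
```

```text
t: 16.35
position: [0.5501, 0.0982, 0.0245]
eef_rot: [0.626, 0.78, -0.002, -0.002]
wrist_force: [-0.1, -0.6, 0.1]
grip_width: 0.002
finger_force: 0.0
t 16.35 pos [0.5501 0.0982 0.0245] shift [-0.036  0.051 -0.01 ] turn [-0.026 -0.003  0.006]
```

View pics/s3.png

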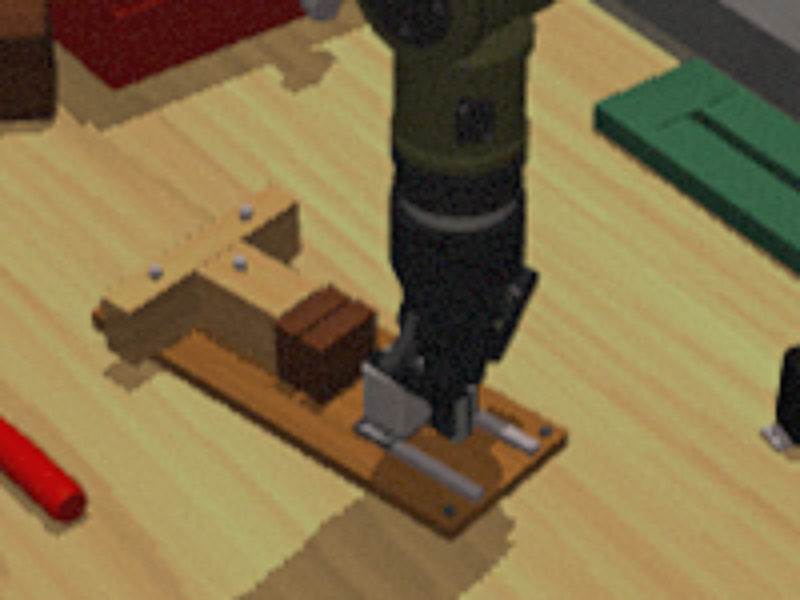

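Both spacers stand upright and face to face at crop (325,340), and the shut fingers are behind the jaw at (455,400). I push in steps.

```bash
cat > f.py <<'E'
from cell import bot
import numpy as np
s=bot.read_state();a=np.radians(102.4);e=np.array([np.cos(a),np.sin(a)])
p=(s["position"][:2]-np.array([.544,.138]))*1000
print("jig x",(p@e).round(2),"y",(p@[-e[1],e[0]]).round(2),"z",s["position"][2].round(4),"push N",(-np.array(s["wrist_force"])[:2]@e).round(2),np.round(s["wrist_force"],1))
E
python3 -m creep '[[[0,0,0],[0.1,0.05,0],0],[[0,0,0],[0.2,0.05,0],0],[[0,0,0],[0.28,0.05,0],0],[[0,0,0],[0.35,0.05,0],0],[[0,0,0],[0.42,0.05,0],0],[[0,0,0],[0.49,0.05,0],0],[[0,0,0],[0.56,0.05,0],0],[[0,0,0],[0.63,0.05,0],0],[[0,0,0],[0.7,0.05,0],0],[[0,0,0],[0.7,0.05,0],0]]' >/dev/null; python3 f.py
python3 -m creep '[[[0,0,0],[0.01,0,0],0],[[0,0,0],[0.02,0,0],0],[[0,0,0],[0.03,0,0],0],[[0,0,0],[0.04,0,0],0],[[0,0,0],[0.05,0,0],0],[[0,0,0],[0.06,0,0],0],[[0,0,0],[0.07,0,0],0],[[0,0,0],[0.08,0,0],0],[[0,0,0],[0.08,0,0],0],[[0,0,0],[0.08,0,0],0]]' >/dev/null; python3 f.py
```

```text
jig x -6.08 y -2.06 z 0.0263 push N 2.36 [ 1.2 -2.1  2.3]
jig x -2.41 y -2.0 z 0.0263 push N 3.33 [ 2.2 -2.9 -0.3]
```

```bash
for i in 1 2; do python3 -m creep '[[[0,0,0],[0.01,0,0],0],[[0,0,0],[0.02,0,0],0],[[0,0,0],[0.03,0,0],0],[[0,0,0],[0.04,0,0],0],[[0,0,0],[0.05,0,0],0],[[0,0,0],[0.05,0,0],0],[[0,0,0],[0.05,0,0],0],[[0,0,0],[0.05,0,0],0],[[0,0,0],[0.05,0,0],0],[[0,0,0],[0.05,0,0],0]]' >/dev/null; python3 f.py; done
```

```text
jig x 0.06 y -1.78 z 0.0263 push N 3.45 [ 3.1 -2.8 -0.9]
jig x 2.54 y -1.76 z 0.0263 push N 3.46 [ 1.7 -3.2  1.2]
```

```bash
for i in 1 2 3; do python3 -m creep '[[[0,0,0],[0.005,0,0],0],[[0,0,0],[0.01,0,0],0],[[0,0,0],[0.015,0,0],0],[[0,0,0],[0.02,0,0],0],[[0,0,0],[0.02,0,0],0],[[0,0,0],[0.02,0,0],0],[[0,0,0],[0.02,0,0],0],[[0,0,0],[0.02,0,0],0],[[0,0,0],[0.02,0,0],0],[[0,0,0],[0.02,0,0],0]]' >/dev/null; python3 f.py; done
```

```text
jig x 3.49 y -1.79 z 0.0263 push N 4.06 [ 1.4 -3.9  1.7]
jig x 4.52 y -1.8 z 0.0263 push N 2.44 [ 0.6 -2.4  1.4]
jig x 5.53 y -1.79 z 0.0263 push N 4.1 [ 0.3 -4.1  1.5]
```

```bash
for i in 1 2; do python3 -m creep '[[[0,0,0],[0.005,0,0],0],[[0,0,0],[0.01,0,0],0],[[0,0,0],[0.015,0,0],0],[[0,0,0],[0.02,0,0],0],[[0,0,0],[0.02,0,0],0],[[0,0,0],[0.02,0,0],0],[[0,0,0],[0.02,0,0],0],[[0,0,0],[0.02,0,0],0],[[0,0,0],[0.02,0,0],0],[[0,0,0],[0.02,0,0],0]]' >/dev/null; python3 f.py; done; python3 - <<'E'
from h import *
d=bot.get_image("side");cv2.imwrite("pics/s4.png",cv2.resize(d["color"][170:260,240:340,::-1],None,fx=6,fy=6,interpolation=2))
E
```

```text
jig x 5.86 y -1.77 z 0.0263 push N 5.67 [ 0.4 -5.7  2. ]
jig x 5.84 y -1.79 z 0.0263 push N 9.0 [ 1.  -9.   1.8]
```

View pics/s4.png

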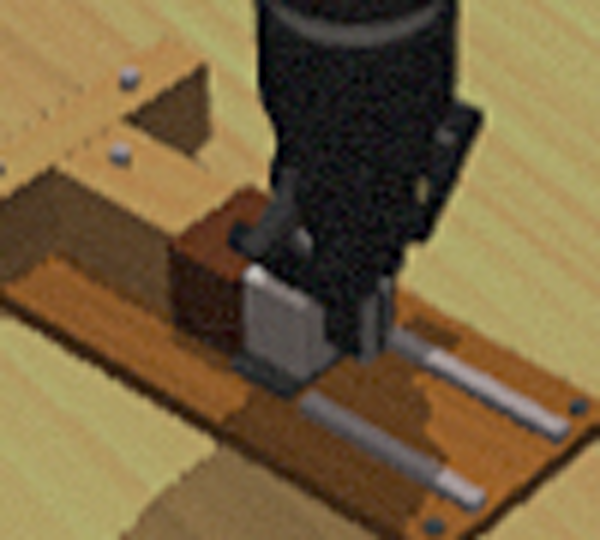

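At jig x = 5.85 the fingers hit a hard stop. The crop shows the jaw (285,310) against the spacer stack (225,270). I need to tell a tight stack from the end stop, so I measure jaw travel on its camera-facing side plane, before and now.

```bash
python3 - <<'E'
from h import *
a=np.radians(102.4);ex=np.array([np.cos(a),np.sin(a)]);ey=np.array([-ex[1],ex[0]]);o=np.array([.544,.138])
d=bot.get_image("side");E=np.linalg.inv(d["extrinsics"]);f=240/np.tan(np.radians(d["vertical_fov"]/2))
now=np.mean([d["color"]]+[bot.get_image("side")["color"] for _ in range(3)],0).astype(np.float32)
old=cv2.imread("pics/side0.png")[:,:,::-1].astype(np.float32)
X,Z=np.meshgrid(np.arange(-40,100,.25),np.arange(70,0,-.25))
P=np.concatenate([o+X[...,None]/1000*ex+.020*ey+0*Z[...,None],Z[...,None]/1000,np.ones(X.shape+(1,))],-1)@E.T
u=(d["cx"]-f*P[...,0]/P[...,2]).astype(np.float32);v=(d["cy"]+f*P[...,1]/P[...,2]).astype(np.float32)
O=cv2.remap(old,u,v,2);N=cv2.remap(now,u,v,2);xs=X[0]
for nm,I in(("old",O),("now",N)):
    for ch in (0,2):
        g=cv2.GaussianBlur(I[...,ch],(0,0),2)[(Z[:,0]>28)&(Z[:,0]<50)].mean(0);dg=np.gradient(g)
        k=[i for i in range(1,len(xs)-1) if abs(dg[i])>max(abs(dg[i-1]),abs(dg[i+1])) and abs(dg[i])>.8]
        print(nm,ch,[(float(xs[i]),round(float(dg[i]),1)) for i in k])
cv2.imwrite("pics/rect.png",np.vstack([O,N])[:,:,::-1])
# patch match of jaw's near side, coarse template interior + edges
i0=np.searchsorted(xs,-24);i1=np.searchsorted(xs,0);zr=(Z[:,0]>26)&(Z[:,0]<52)
E
```

```text
old 0 [(-38.5, -2.1), (-29.25, -1.3), (12.25, -1.1), (16.0, 4.6), (57.5, -1.4), (63.75, -0.8), (66.5, -1.1)]
old 2 [(-33.5, 1.0), (12.0, 0.8), (16.75, -2.4)]
now 0 [(-3.5, -0.9), (7.25, 1.3), (16.0, 0.9), (44.25, 0.9), (49.0, -3.0), (55.25, 1.0), (90.75, 2.6)]
now 2 [(-18.5, 0.8), (0.75, 1.2), (6.0, 1.5), (44.25, 1.0), (49.5, -3.7), (55.25, 0.9), (91.25, 1.5)][ WARN:0@1.116] global loadsave.cpp:1063 imwrite_ Unsupported depth image for selected encoder is fallbacked to CV_8U.
```

View pics/rect.png

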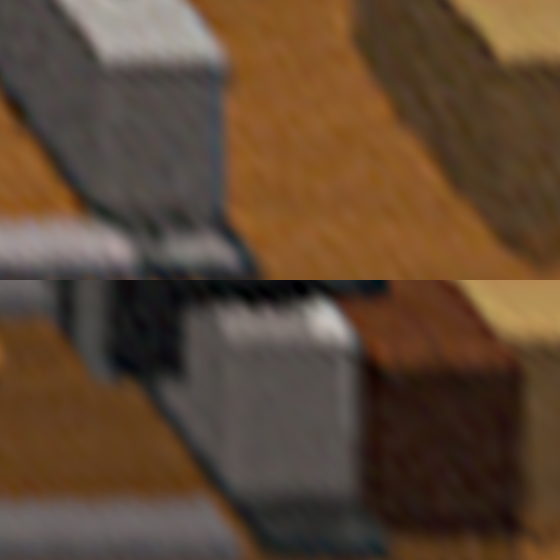

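```bash
cat > g.py <<'E'
from h import *
a=np.radians(102.4);e=np.array([np.cos(a),np.sin(a)]);F=[];X=[]
for _ in range(5):
    bot.get_image("side");s=bot.read_state();F.append(-np.array(s["wrist_force"])[:2]@e);X.append((s["position"][:2]-np.array([.544,.138]))@e*1000)
print("t",round(s["t"],2),"x",np.mean(X).round(2),"N",np.mean(F).round(2),np.std(F).round(2))
E
python3 g.py
python3 -m creep '[[[0,0,0],[-0.1,0,0],0],[[0,0,0],[-0.2,0,0],0],[[0,0,0],[-0.3,0,0],0],[[0,0,0],[-0.4,0,0],0],[[0,0,0],[-0.5,0,0],0],[[0,0,0],[-0.6,0,0],0],[[0,0,0],[-0.68,0,0],0],[[0,0,0],[-0.76,0,0],0],[[0,0,0],[-0.76,0,0],0],[[0,0,0],[-0.76,0,0],0]]' >/dev/null; python3 g.py
for i in 1 2 3 4 5 ; do python3 -m creep '[[[0,0,0],[0.005,0,0],0],[[0,0,0],[0.01,0,0],0],[[0,0,0],[0.014,0,0],0],[[0,0,0],[0.014,0,0],0],[[0,0,0],[0.014,0,0],0],[[0,0,0],[0.014,0,0],0],[[0,0,0],[0.014,0,0],0],[[0,0,0],[0.014,0,0],0],[[0,0,0],[0.014,0,0],0],[[0,0,0],[0.014,0,0],0]]' >/dev/null; python3 g.py; done
```

```text
t 28.15 x 5.85 N 8.88 0.64
t 29.65 x -30.3 N -0.04 0.52
t 31.15 x -29.81 N 0.17 0.3
t 32.65 x -29.11 N -0.16 0.25
t 34.15 x -28.41 N 0.34 0.19
t 35.65 x -27.72 N 0.0 0.06
t 37.15 x -27.0 N 0.1 0.43
```

At -27.0 the fingers still have not touched the open jaw, so the hard stop at 5.85 came after less than 32.9 mm of travel, short of the 34 mm end stop. The two-spacer stack is what stopped the jaw. I push again, to about 12.5 N.

```bash
python3 -m creep '[[[0,0,0],[0.1,0,0],0],[[0,0,0],[0.2,0,0],0],[[0,0,0],[0.3,0,0],0],[[0,0,0],[0.4,0,0],0],[[0,0,0],[0.5,0,0],0],[[0,0,0],[0.57,0,0],0],[[0,0,0],[0.62,0,0],0],[[0,0,0],[0.65,0,0],0],[[0,0,0],[0.67,0,0],0],[[0,0,0],[0.68,0,0],0]]' >/dev/null; python3 g.py
python3 -m creep '[[[0,0,0],[0.004,0,0],0],[[0,0,0],[0.008,0,0],0],[[0,0,0],[0.012,0,0],0],[[0,0,0],[0.016,0,0],0],[[0,0,0],[0.02,0,0],0],[[0,0,0],[0.024,0,0],0],[[0,0,0],[0.028,0,0],0],[[0,0,0],[0.032,0,0],0],[[0,0,0],[0.032,0,0],0],[[0,0,0],[0.032,0,0],0]]' >/dev/null; python3 g.py; python3 g.py
```

```text
t 38.65 x 5.85 N 6.76 0.7
t 40.15 x 5.82 N 11.24 0.78
t 40.4 x 5.82 N 10.77 0.3
```

```bash
python3 -m creep '[[[0,0,0],[0.004,0,0],0],[[0,0,0],[0.008,0,0],0],[[0,0,0],[0.012,0,0],0],[[0,0,0],[0.012,0,0],0],[[0,0,0],[0.012,0,0],0],[[0,0,0],[0.012,0,0],0],[[0,0,0],[0.012,0,0],0],[[0,0,0],[0.012,0,0],0],[[0,0,0],[0.012,0,0],0],[[0,0,0],[0.012,0,0],0]]' >/dev/null; python3 g.py; python3 f.py; python3 - <<'E'
from h import *
d=bot.get_image("side");cv2.imwrite("pics/s5.png",cv2.resize(d["color"][170:260,240:340,::-1],None,fx=6,fy=6,interpolation=2))
E
```

```text
t 41.9 x 5.81 N 12.63 0.89
jig x 5.82 y -1.8 z 0.0264 push N 11.33 [  1.8 -11.2   1.3]
```

View pics/s5.png

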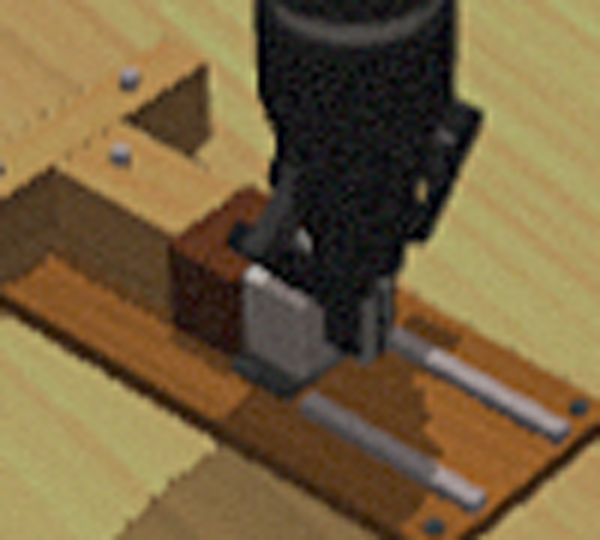

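The stack at crop (215,270) is upright and closed between the rail and the jaw (285,320), held at about 12 N. I hand in.

```bash
python3 -c "
from cell import bot
print(bot.sign_off())"
```

```text
the job is handed in; nothing more can be done
None
```

I handed the job in with two spacers squeezed tight between the jaw and the joint; the arm is still pushing at about 12 N, and the jaw stopped after under 33 mm of its 34 mm travel, so the other two spacers stayed where they were.

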